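Thickness reading on a dressed plate

ROBOT

A 6-joint arm with a two-finger parallel gripper is mounted at the origin on the work surface. World frame = base frame: x ahead of the robot, y to its left, z up, the work surface at z = 0. Lengths are in m, angles in rad, forces in N, time in s.
With the tool pointing down it reaches from about 0.35 to 0.975 m from the base axis. Payload 4.9 kg.
Tool frame: the origin (TCP) lies at the very end of the fingers, on their centre line; the grasp point (between the pads) lies 19 mm behind it (ctrl.grasp_offset is the distance from the TCP to the grasp point, in m); z points along the fingers, y is the line along which they close (so a half turn about z gives the same grasp; the last joint's range is limited). The gripper opens to 85 mm and grips with 20 to 120 N. Pads are 22 mm wide; open, the fingers measure 114 mm over their backs; the gripper's body (76 mm by 85 mm) begins 54 mm behind the grasp point. The pads swing forward as they close: fully open they stand 13 mm farther back than shut.
Start: joints at [1.099, 0.053, 1.613, -0, 1.476, -0.119], TCP at [0.216, 0.586, 0.202] pointing down, gripper open.
Joint ranges: [-3.01, 3.01], [-1.01, 2.22], [0.06, 2.58], [-1.02, 4.17], [0.09, 2.62], [-3.14, 3.14]. Speed limits (rad/s): [2.57, 2.57, 3.14, 3.14, 3.14, 3.14].

INTERFACE

Orientations are given as a rotation vector (axis times angle).
In Python, from station import ctrl, optics gives the robot as it stands.
- The arm moves only by the shell command python3 -m handwheel 'ROWS' [OPENING] [FORCE]. ROWS is JSON, a list of rows, each an object of numbers: "tx", "ty", "tz": the shift along the tool's x, y, z in mm; "roll": the turn about the tool's z in rad. A call has 1 to 12 rows; each row shifts and turns the commanded pose from where the row before left it, along the tool's axes as they then stand; what a row does not reach is not made up. A row lasts 1/12 s, in which the tool goes at most 41.7 mm and 7.16 degrees, less where a joint would pass 70% of its speed; a pose out of reach is approached as far as the arm can. A call with a gripper value outside its range is refused whole. OPENING is the finger opening in mm, from 0 to 85.4, set as the call begins (- or left out, the last holds). The fingers move at their own pace and stop on an object; FORCE is the grip in N (left out, the last holds). Time passes only in rows, so rows that do not move let the fingers close. It gives the time, the measured TCP pose, the force, the opening and the grip force at its end, in the units of the state.
- ctrl.get_obs(): the state, without advancing time (a new reading comes with each control period).
- optics.get_image(name): name is "side" or "top" or "wrist"; returns (picture, depth): 420x560x3 uint8, red, green, blue; 420x560 float32, m along the optical axis (not along the pixel's ray), 0 where there is no reading.
- optics.camera_params(name): a dict with "mtx" (3x3 intrinsics, pixels), "extrinsics" (4x4, takes a point from camera to world coordinates); the wrist camera has in their place "tool_from_camera" (4x4, takes a point from camera to tool coordinates, whose origin is the TCP and whose axes are the flange's). Camera axes: x right, y down, z forward; pixel columns grow to the right and rows downward; lengths in m; the calibration is good to about 2 mm. A picture is of the moment at which its call begins: read the wrist's pose just before it. camera_params takes no time and is no camera call.
- ctrl.finish_job(): hands the job in; it is judged then, once.
The state is a dict: "t": time; "q": joint angles; "dq": joint speeds; "effort": joint torques, N m; "tool_pos": TCP position; "tool_rot": TCP orientation; "contact_force": force on the tool from outside, world axes, zero at the start; "wrist_torque": the same for the moment, N m; "opening": finger opening in m; "grip_force": force on a finger pad.
Only numpy, scipy, OpenCV 4.12 (cv2) and the standard library are available. Lean on these libraries where they do the work, as an engineer would, in place of code of your own. Each camera call takes 0.05 s, during which the arm holds its last target. There are 200 camera calls.

TASK

Take a thickness reading on the sloping steel plate: swing the ring lamp on its arm towards the robot until no part of it overhangs the plate and leave it there, then lift the gauge out of its block, place its sprung tip on the centre of the cross mark (not the circle) with the gauge square to the sloping face, and press gently until the plunger is about half way in. Finish while holding the gauge there, pressed on the mark: do not let go or put it down. Never push the plunger fully in, and leave the other things on the bench where they are.

Things in the scene. Friction and masses are not known exactly. Their poses are not given: they have to be found in the camera images.
- rest: Fixed grey rest, base 200 x 170 mm, with a bare steel plate, 150 mm along the slope (x) x 130 mm x 10 mm. Origin under the base centre; the plate's upper face has its centre 90 mm above it and slopes 0.26 rad (15 degrees), low on the -x side: 70 to 110 mm above the bench. Two toe clamps on its +x edge, 55 mm either side of the middle, stand 14 mm above the face.
- cross: Black X-shaped mark, 34 mm long strokes, on the plate's face, about 34 mm to one side or the other of the face centre, level with it. Origin at its centre on the face; z is the outward normal of the sloping face, x runs up the slope. It is the spot to measure.
- circle: Black circle mark, 29 mm in diameter, on the other half of the face; not the one to measure. Origin at its centre on the face, axes as for the cross.
- lamp (a joint): Swing of the ring lamp's arm about its vertical post, rad, positive anticlockwise seen from above. Starts near 0 with the ring over the plate; growing swings the ring towards the robot and to the robot's right (-y). From 0.95 no part overhangs the plate; stop at 1.6. It stays where left; about 1.5 N at the peg moves it.
- lamp_hinge (a point): Hinge of the lamp arm: on the axis of its post, at the arm's mid height, 200 mm above the bench. The hub there (32 mm across) reaches 213 mm above the bench. The post stands on a fixed round foot of 80 mm.
- lamp_grip (a point): Grip point of the black round upright peg (18 mm in diameter) on the lamp arm, 105 mm from the hinge axis, between hinge and ring. The point is on the peg's axis, 234 mm above the bench; the peg stands from the arm's top at 207 mm up to 250 mm. It can be pinched from above or pushed.
- lamp_ring (a point): Centre of the lamp's open white ring (114 mm outside, 78 mm inside, 18 mm thick), 180 mm from the hinge axis, 200 mm above the bench.
- gauge_stand: Fixed grey block 75 x 75 x 55 mm with a vertical 27 mm hole through its middle in which the gauge stands. Origin under its centre.
- gauge: Gauge, about 0.25 kg, upright and loose in its block. Origin at the lower end of its steel nose, z along its axis to the handle end. Nose 20 mm in diameter, 0 to 30 mm; collar 40 mm in diameter, 30 to 36 mm, resting on the block's top; black handle 26 x 26 mm (sides along x and y), 36 to 106 mm. A sprung plunger sticks out 14 mm below the nose. Lifting by 50 mm clears the block.
- gauge_tip (a point): Lowest point of the plunger's round end (8 mm in diameter), on the gauge's axis, 14 mm below the gauge's origin when free.
- plunger (a joint): How far the plunger is pushed in, m: 0 free, 0.014 fully in. Its spring gives 1 N at the start, 4.5 N half way (0.007) and 8 N fully in.
- disc: Bystander: grinding disc, 115 mm across, 6 mm thick, lying flat. Origin under its centre.
- hammer: Bystander: hammer lying on the bench. Origin under the middle.
- wrench: Bystander: wrench lying on the bench. Origin under the middle.
- tube: Bystander: offcut of steel tube standing on end, 60 mm across, 45 mm high. Origin under its centre.
- tin: Bystander: open metal tin, 84 mm across, 85 mm high. Origin under its centre.
- lamp_stand: Fixed stand of the ring lamp: dark round foot, 80 mm across and 16 mm high, with a 20 mm post up to the arm. Origin under the foot's centre.
There are look-alikes about, which are no part of the job. Of the things that look like the gauge, the largest one is meant.

How it is judged:
On the way, in this order (a step that is already met when the one before it is completed fails the run):
1. the ring lamp is swung clear of the plate (y of lamp_ring in the frame of rest below -0.118 m and velocity of joint lamp below 0.2 rad/s), for 0.2 s.
2. the gauge is lifted out of its block in the gripper (height (world z) of gauge above 0.07 m and contact force between the fingers and gauge above 1 N and contact force between gauge and gauge_stand below 0.1 N), for 0.2 s.
At the end, for the whole second after the job is handed in: Gauge held still in the gripper, handle up, touching only plate and fingers: tip within 6 mm of the cross centre, axis within 6 degrees of the face normal, plunger in 3.5 to 10.5 mm (1.5 to 9 N); lamp ring still clear of the plate (its centre over 118 mm to the rest's -y side) (y of lamp_ring in the frame of rest below -0.118 m and distance between gauge_tip and cross below 0.006 m and angle between the z axis of gauge and the z axis of cross, either way round below 0.105 rad and angle between gauge's own z axis and vertical below 1 rad and value of joint plunger between 0.0035 and 0.0105 m and contact force between gauge and rest between 1.5 and 9 N and contact force between the fingers and gauge above 1 N and contact force between gauge and lamp_stand below 0.1 N and contact force between gauge and gauge_stand below 0.1 N and linear speed of gauge below 0.02 m/s); the arm keeps its last pose, push and grip.
It fails at once if the plunger is pushed fully in (value of joint plunger above 0.0135 m).
It fails at once if another thing on the bench is displaced by more than 20 mm (distance of any of disc, hammer, wrench, tube, tin from where it was at the start of the episode above 0.02 m).
It also fails if it takes over 48 s, if anything falls off the work surface, if the arm or the gripper's body presses on something with over 40 N, if the wrist force passes 120 N, or if a joint passes its speed limit or range.

## Working session

There is one attempt and no reset: what is moved stays moved. The work goes in short steps, Python scripts to look and compute and a shell command to move; the robot and the scene stay as the last step left them, time stands still between calls to the robot, and variables do not carry over. Pictures are saved under pics/ and viewed, at most 10 in all, crops included, and the job is handed in when it is done.

```bash
ls; mkdir -p pics
python3 - <<'E'
from station import ctrl, optics
import cv2,numpy as np
o=ctrl.get_obs();print({k:np.round(v,3) for k,v in o.items()},ctrl.grasp_offset)
for n in("top","side"):
    im,d=optics.get_image(n);cv2.imwrite(f"pics/{n}0.png",im[:,:,::-1]);np.save(f"pics/{n}0.npy",d)
    p=optics.camera_params(n);print(n,p)
print(optics.camera_params("wrist"))
E
```

```text
pics
{'t': np.float64(0.0), 'q': array([ 1.099,  0.053,  1.614, -0.   ,  1.476, -0.119]), 'dq': array([ 0.001, -0.001, -0.002,  0.   ,  0.001,  0.   ]), 'effort': array([ 1.0000e-03, -3.9367e+01, -3.7018e+01, -0.0000e+00,  7.0000e-03,
       -0.0000e+00]), 'tool_pos': array([0.216, 0.586, 0.2  ]), 'tool_rot': array([-5.510e-01, -3.092e+00,  3.000e-03]), 'contact_force': array([-0.918,  0.279, -0.192]), 'wrist_torque': array([-0.012, -0.041,  0.049]), 'grip_force': np.float64(0.0), 'opening': np.float64(0.086)} 0.0187
top {'mtx': array([[534.57073592,   0.        , 273.09302634],
       [  0.        , 534.57073592, 202.3596528 ],
       [  0.        ,   0.        ,   1.        ]]), 'extrinsics': array([[-0.01075422, -0.99082531,  0.13472024,  0.3297144 ],
       [-0.99980558,  0.01288154,  0.0149289 , -0.03481513],
       [-0.01652733, -0.1345335 , -0.99077121,  1.66863109],
       [ 0.        ,  0.        ,  0.        ,  1.        ]])}
side {'mtx': array([[509.4193932 ,   0.        , 286.0059043 ],
       [  0.        , 509.4193932 , 210.32311572],
       [  0.        ,   0.        ,
[... 198 characters left out ...]
1],
       [-6.50450805e-05, -8.25214887e-01, -5.64818897e-01,
         8.64230749e-01],
       [ 0.00000000e+00,  0.00000000e+00,  0.00000000e+00,
         1.00000000e+00]])}
{'mtx': array([[305.45336907,   0.        , 276.0618784 ],
       [  0.        , 305.45336907, 205.66063462],
       [  0.        ,   0.        ,   1.        ]]), 'tool_from_camera': array([[-2.05946409e-04, -9.53682279e-01, -3.00815672e-01,
         7.60712806e-02],
       [ 9.99999839e-01, -3.75041057e-05, -5.65726426e-04,
        -3.04325582e-04],
       [ 5.28241445e-04, -3.00815740e-01,  9.53682133e-01,
        -1.71788687e-01],
       [ 0.00000000e+00,  0.00000000e+00,  0.00000000e+00,
         1.00000000e+00]])}
```

View pics/top0.png

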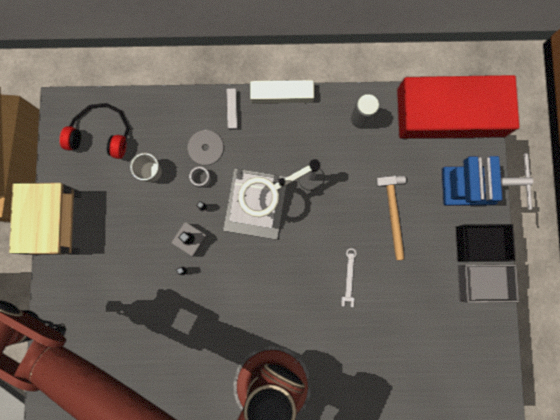

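View pics/side0.png

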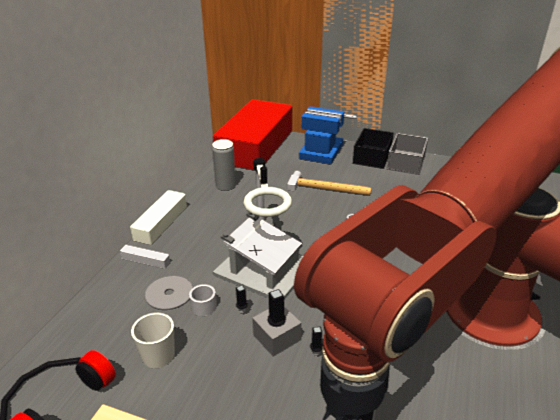

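The top view shows three gauge look-alikes: one in the grey block at (187,238), a small one at (202,206) and a small one at (182,271). The one in the block is the largest, so that is the candidate. The lamp ring is at (258,197), the hub near (315,165) and the peg near (282,182). I'll check with a close crop.

```bash
cat > h.py <<'E'
import numpy as np, cv2
from station import ctrl, optics
from scipy.spatial.transform import Rotation as R
def pose():
    o=ctrl.get_obs();T=np.eye(4);T[:3,:3]=R.from_rotvec(o["tool_rot"]).as_matrix();T[:3,3]=o["tool_pos"];return T
def cam(n,T=None):
    p=optics.camera_params(n);return p["mtx"],(p["extrinsics"] if n!="wrist" else T@p["tool_from_camera"])
def onz(K,E,uv,z):
    d=E[:3,:3]@np.linalg.inv(K)@[uv[0],uv[1],1];c=E[:3,3];return c+d*(z-c[2])/d[2]
def cloud(K,E,D):
    v,u=np.mgrid[:D.shape[0],:D.shape[1]]
    P=np.stack([(u-K[0,2])/K[0,0]*D,(v-K[1,2])/K[1,1]*D,D],-1)
    return P@E[:3,:3].T+E[:3,3]
def proj(K,E,p):
    q=E[:3,:3].T@(np.array(p)-E[:3,3]);return (K@q)[:2]/q[2]
E
python3 - <<'E'
from h import *
t=cv2.imread("pics/top0.png")[140:290,160:340];s=cv2.imread("pics/side0.png")[150:360,210:340]
a=cv2.resize(t,None,fx=2.6,fy=2.6,interpolation=2);b=cv2.resize(s,None,fx=2.4,fy=2.4,interpolation=2)
c=np.zeros((max(len(a),len(b)),a.shape[1]+b.shape[1],3),np.uint8);c[:len(a),:a.shape[1]]=a;c[:len(b),a.shape[1]:]=b
cv2.imwrite("pics/crop0.png",c)
K,E=cam("top");D=np.load("pics/top0.npy");P=cloud(K,E,D)
for n,uv in dict(gauge=(187,238),s1=(202,206),s2=(182,271),hub=(315,165),peg=(282,182),ring_l=(240,197),blk=(195,248)).items():
    print(n,P[uv[1],uv[0]].round(3))
for n,uv,z in(("hub",(315,165),.213),("peg",(282,182),.25),("ring",(258,197),.209),("gauge",(187,238),.131)):print(n,onz(K,E,uv,z).round(3))
E
```

```text
gauge [0.439 0.239 0.127]
s1 [0.537 0.203 0.081]
s2 [0.344 0.261 0.079]
hub [ 0.631 -0.13   0.213]
peg [ 0.578 -0.038  0.25 ]
ring_l [0.544 0.078 0.21 ]
blk [0.413 0.227 0.054]
hub [ 0.631 -0.13   0.213]
peg [ 0.578 -0.038  0.25 ]
ring [0.544 0.029 0.209]
gauge [0.438 0.238 0.131]
```

View pics/crop0.png

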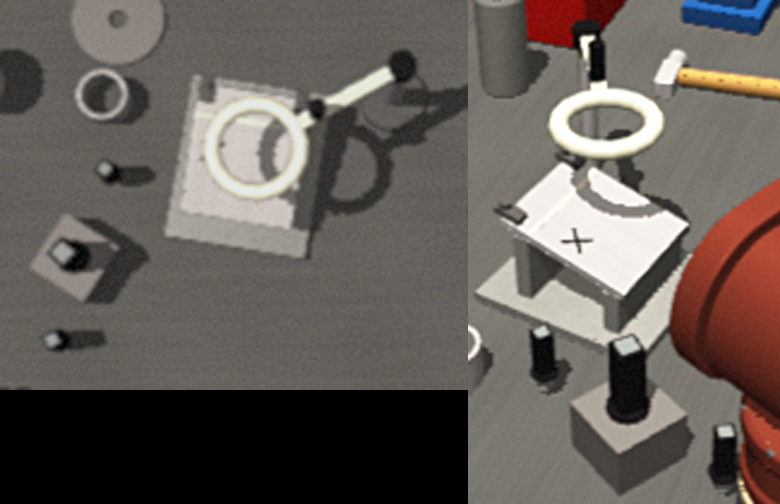

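The crop confirms the gauge in the block is the largest look-alike. The cross is on the plate's +y half; the rest, block and handle are yawed. Next I'll go above the lamp peg.

```bash
python3 -m handwheel '[{"tz":-35},{"tz":-35},{"tz":-30,"tx":-10,"ty":-10},{"tx":-28,"ty":-23},{"tx":-28,"ty":-23},{"tx":-28,"ty":-23},{"tx":-28,"ty":-23},{"tx":-28,"ty":-23},{"tx":-28,"ty":-23},{"tx":-28,"ty":-23},{"tx":-28,"ty":-23},{"tx":-28,"ty":-23}]' 85
python3 -m handwheel '[{"tx":-28,"ty":-23},{"tx":-28,"ty":-23},{"tx":-28,"ty":-23},{"tx":-28,"ty":-23},{"tx":-28,"ty":-23},{"tx":-28,"ty":-23},{"roll":0.12},{"roll":0.12},{"roll":0.12},{"roll":0.12},{"roll":0.12},{"roll":0.09}]'
cat >> h.py <<'E'
def to(x,y,z,yaw=None):
    "offset from present pose to target in tool axes (mm), and roll for tool-y heading yaw (mod pi)"
    T=pose();d=T[:3,:3].T@(np.array([x,y,z])-T[:3,3])*1000
    h=np.arctan2(T[1,1],T[0,1]);s="pos %s yhead %.3f move %s"%(T[:3,3].round(4),h,d.round(1))
    if yaw is not None:s+=" roll %.3f"%(-((yaw-h+np.pi/2)%np.pi-np.pi/2))
    print(s,"tz axis",T[:3,2].round(4))
E
python3 -c "
from h import *
to(.578,-.038,.216,np.radians(30+3))
T=pose();im,D=optics.get_image('wrist');cv2.imwrite('pics/w1.png',im[:,:,::-1]);P=cloud(*cam('wrist',T),D)
m=(abs(P[...,2]-.25)<.005)&(D>0);print('peg',P[m].mean(0),m.sum())
m=(abs(P[...,2]-.213)<.002)&(D>0)&(im.max(2)<90);print('hub',P[m].mean(0),m.sum())
"
```

```text
pos [0.2157 0.586  0.2004] yhead 1.218 move [-555.6 -460.4  -14.9] roll 0.642 tz axis [-9.0e-04 -1.6e-03 -1.0e+00]
peg [0.21326746 0.58782755 0.2505683 ] 978
hub [nan nan nan] 0$[0]: bad value
$[0]: bad value
<string>:6: RuntimeWarning: Mean of empty slice.
  ret = um.true_divide(
```

```bash
python3 -m handwheel '[{"tx":0,"ty":0,"tz":-35,"roll":0},{"tx":0,"ty":0,"tz":-35,"roll":0},{"tx":-10,"ty":-10,"tz":-30,"roll":0},{"tx":-28,"ty":-23,"tz":0,"roll":0},{"tx":-28,"ty":-23,"tz":0,"roll":0},{"tx":-28,"ty":-23,"tz":0,"roll":0},{"tx":-28,"ty":-23,"tz":0,"roll":0},{"tx":-28,"ty":-23,"tz":0,"roll":0},{"tx":-28,"ty":-23,"tz":0,"roll":0},{"tx":-28,"ty":-23,"tz":0,"roll":0},{"tx":-28,"ty":-23,"tz":0,"roll":0},{"tx":-28,"ty":-23,"tz":0,"roll":0}]' 85
```

```text
t: 1.15
tool_pos: [0.3872, 0.2907, 0.3013]
tool_rot: [-0.551, -3.093, 0.0]
contact_force: [0.4, 0.7, 0.8]
opening: 0.0849
grip_force: 0.0
```

```bash
python3 -m handwheel '[{"tx":-28,"ty":-23,"tz":0,"roll":0},{"tx":-28,"ty":-23,"tz":0,"roll":0},{"tx":-28,"ty":-23,"tz":0,"roll":0},{"tx":-28,"ty":-23,"tz":0,"roll":0},{"tx":-28,"ty":-23,"tz":0,"roll":0},{"tx":-28,"ty":-23,"tz":0,"roll":0},{"tx":-28,"ty":-23,"tz":0,"roll":0.12},{"tx":0,"ty":0,"tz":0,"roll":0.12},{"tx":0,"ty":0,"tz":0,"roll":0.12},{"tx":0,"ty":0,"tz":0,"roll":0.12},{"tx":0,"ty":0,"tz":0,"roll":0.12},{"tx":0,"ty":0,"tz":0,"roll":0.04}]'
python3 -c "
from h import *
to(.578,-.038,.216,np.radians(30+3))
T=pose();im,D=optics.get_image('wrist');cv2.imwrite('pics/w1.png',im[:,:,::-1]);P=cloud(*cam('wrist',T),D)
m=(abs(P[...,2]-.25)<.004)&(D>0)&(im.max(2)<90)&(np.hypot(P[...,0]-.578,P[...,1]+.038)<.03);print('peg',P[m].mean(0),m.sum())
m=(abs(P[...,2]-.213)<.003)&(D>0)&(im.max(2)<90)&(np.hypot(P[...,0]-.631,P[...,1]+.13)<.03);print('hub',P[m].mean(0),m.sum())
"
```

```text
t: 2.15
tool_pos: [0.515, 0.0733, 0.301]
tool_rot: [-1.503, -2.758, 0.001]
contact_force: [0.0, 0.2, 0.6]
opening: 0.0847
grip_force: 0.0
pos [0.515  0.0733 0.301 ] yhead 0.573 move [-127.7   -7.3   85. ] roll -0.003 tz axis [-8.e-04  0.e+00 -1.e+00]
peg [ 0.58221137 -0.03536262  0.24896934] 269
hub [nan nan nan] 0<string>:6: RuntimeWarning: Mean of empty slice.
  ret = um.true_divide(
```

View pics/w1.png

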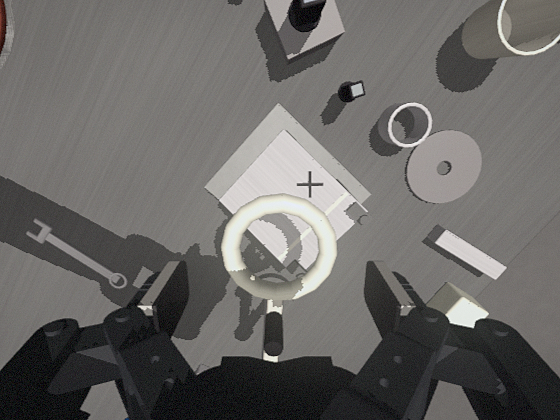

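The wrist view shows the ring at (278,247), the cross at (309,184) and the peg at (272,330). I'll move over the peg, go down and pinch it.

```bash
python3 -m handwheel '[{"tx":-32,"ty":-1,"tz":0,"roll":0},{"tx":-32,"ty":-1,"tz":0,"roll":0},{"tx":-32,"ty":-1,"tz":0,"roll":0},{"tx":-32,"ty":-1,"tz":0,"roll":0},{"tx":0,"ty":0,"tz":0,"roll":0},{"tx":0,"ty":0,"tz":20,"roll":0},{"tx":0,"ty":0,"tz":25,"roll":0},{"tx":0,"ty":0,"tz":25,"roll":0},{"tx":0,"ty":0,"tz":14,"roll":0},{"tx":0,"ty":0,"tz":0,"roll":0}]'
python3 -c "
from h import *
to(.580,-.037,.216,np.radians(30+3))"
python3 -m handwheel '[{"tx":0,"ty":0,"tz":0,"roll":0},{"tx":0,"ty":0,"tz":0,"roll":0},{"tx":0,"ty":0,"tz":0,"roll":0},{"tx":0,"ty":0,"tz":0,"roll":0},{"tx":0,"ty":0,"tz":0,"roll":0},{"tx":0,"ty":0,"tz":0,"roll":0},{"tx":0,"ty":0,"tz":0,"roll":0},{"tx":0,"ty":0,"tz":0,"roll":0},{"tx":0,"ty":0,"tz":0,"roll":0},{"tx":0,"ty":0,"tz":0,"roll":0}]' 10 20
```

```text
t: 3.03
tool_pos: [0.5791, -0.0351, 0.2126]
tool_rot: [-1.491, -2.756, 0.004]
contact_force: [-0.1, 0.8, 0.3]
opening: 0.085
grip_force: 0.0
pos [ 0.5791 -0.0351  0.2126] yhead 0.579 move [-2.1 -0.3 -3.4] roll 0.003 tz axis [-0.008   0.0016 -1.    ]
t: 3.87
tool_pos: [0.5823, -0.0359, 0.2187]
tool_rot: [1.495, 2.761, 0.001]
contact_force: [-1.0, 0.5, 5.9]
opening: 0.0152
grip_force: 19.9
```

```bash
python3 -m handwheel '[{"tx":0,"ty":0,"tz":-3,"roll":0},{"tx":0,"ty":-7.5,"tz":0,"roll":-0.07},{"tx":0,"ty":-7.5,"tz":0,"roll":-0.07},{"tx":0,"ty":-7.5,"tz":0,"roll":-0.07},{"tx":0,"ty":-7.5,"tz":0,"roll":-0.07},{"tx":0,"ty":-7.5,"tz":0,"roll":-0.07},{"tx":0,"ty":-7.5,"tz":0,"roll":-0.07},{"tx":0,"ty":-7.5,"tz":0,"roll":-0.07},{"tx":0,"ty":-7.5,"tz":0,"roll":-0.07}]'
python3 -c "
from h import *
p=pose()[:2,3]-[.631,-.13];print(np.hypot(*p),np.degrees(np.arctan2(p[1],p[0])));to(.5,-.1,.2)"
```

```text
t: 4.62
tool_pos: [0.54, -0.0783, 0.2188]
tool_rot: [-0.667, -3.066, -0.003]
contact_force: [-1.1, 2.8, -0.2]
opening: 0.0147
grip_force: 21.2
0.10464238741954332 150.39921971740958
pos [ 0.54   -0.0783  0.2188] yhead 1.142 move [ 27.3 -36.4  18.9] tz axis [-0.0037  0.003  -1.    ]
```

```bash
python3 -m handwheel '[{"tx":0,"ty":-7.5,"tz":0,"roll":-0.07},{"tx":0,"ty":-7.5,"tz":0,"roll":-0.07},{"tx":0,"ty":-7.5,"tz":0,"roll":-0.07},{"tx":0,"ty":-7.5,"tz":0,"roll":-0.07},{"tx":0,"ty":-7.5,"tz":0,"roll":-0.07},{"tx":0,"ty":-7.5,"tz":0,"roll":-0.07},{"tx":0,"ty":-7.5,"tz":0,"roll":-0.07},{"tx":0,"ty":-7.5,"tz":0,"roll":-0.07},{"tx":0,"ty":-7.5,"tz":0,"roll":-0.07},{"tx":0,"ty":-7.5,"tz":0,"roll":-0.07},{"tx":0,"ty":-7.5,"tz":0,"roll":-0.07},{"tx":0,"ty":0,"tz":0,"roll":0}]'
python3 -c "
from h import *
p=pose()[:2,3]-[.631,-.13];print(np.hypot(*p),np.degrees(np.arctan2(p[1],p[0])));to(.5,-.1,.2)"
```

```text
t: 5.62
tool_pos: [0.5324, -0.1607, 0.2188]
tool_rot: [0.528, -3.09, -0.001]
contact_force: [-5.8, -2.1, 0.0]
opening: 0.0146
grip_force: 21.6
0.10322462983936427 -162.71192541714655
pos [ 0.5324 -0.1607  0.2188] yhead 1.909 move [10.3 68.  19.1] tz axis [-7.e-03 -3.e-04 -1.e+00]
```

```bash
python3 -m handwheel '[{"tx":0,"ty":0,"tz":0,"roll":0},{"tx":0,"ty":0,"tz":0,"roll":0},{"tx":0,"ty":0,"tz":0,"roll":0},{"tx":0,"ty":0,"tz":0,"roll":0},{"tx":0,"ty":0,"tz":0,"roll":0},{"tx":0,"ty":0,"tz":0,"roll":0},{"tx":0,"ty":0,"tz":-20,"roll":0},{"tx":0,"ty":0,"tz":-30,"roll":0},{"tx":0,"ty":0,"tz":-30,"roll":0},{"tx":0,"ty":0,"tz":-30,"roll":0},{"tx":0,"ty":0,"tz":0,"roll":0}]' 85
python3 -m handwheel '[{"tx":-7,"ty":30,"tz":0,"roll":0},{"tx":-7,"ty":30,"tz":0,"roll":0},{"tx":-7,"ty":30,"tz":0,"roll":0},{"tx":-7,"ty":30,"tz":0,"roll":0},{"tx":-7,"ty":30,"tz":0,"roll":0},{"tx":-7,"ty":30,"tz":0,"roll":0},{"tx":-7,"ty":30,"tz":0,"roll":0},{"tx":-7,"ty":30,"tz":0,"roll":0},{"tx":-7,"ty":30,"tz":0,"roll":0},{"tx":0,"ty":0,"tz":0,"roll":0},{"tx":0,"ty":0,"tz":0,"roll":0}]'
python3 -c "
from h import *
for n in('wrist','top'):
  T=pose();im,D=optics.get_image(n);cv2.imwrite(f'pics/{n}2.png',im[:,:,::-1]);np.savez(f'pics/{n}2.npz',im=im,D=D,T=T)
a=cv2.imread('pics/top2.png')[140:290,140:340];b=cv2.imread('pics/wrist2.png')
a=cv2.resize(a,(240,180));c=np.zeros((420,800,3),np.uint8);c[:,:560]=b;c[:180,560:]=a;cv2.imwrite('pics/c2.png',c)"
```

```text
t: 6.53
tool_pos: [0.5371, -0.1604, 0.3389]
tool_rot: [-0.526, 3.087, -0.011]
contact_force: [-0.1, 0.6, 1.2]
opening: 0.085
grip_force: 0.0
t: 7.45
tool_pos: [0.5046, 0.1174, 0.3305]
tool_rot: [-0.532, 3.096, -0.0]
contact_force: [0.1, 0.3, 0.0]
opening: 0.0849
grip_force: 0.0
```

View pics/c2.png

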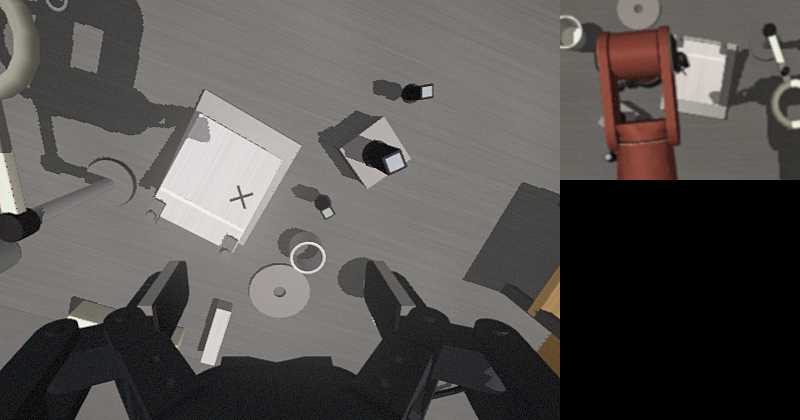

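The wrist view shows the cross at (241,197), the plate clear of the ring, and the gauge top at (395,161) on its block. Now I'll measure all three.

Run:
```python
from h import *
f=np.load("pics/wrist2.npz");im,D,T=f["im"],f["D"],f["T"];K,E=cam("wrist",T);P=cloud(K,E,D)
# plate plane around the cross
def plane(Q):
    for _ in range(4):
        c=Q.mean(0);n=np.linalg.svd(Q-c,full_matrices=0)[2][2];n*=np.sign(n[2]);r=(Q-c)@n;k=abs(r)<max(2*r.std(),1e-4);Q=Q[k]
    return c,n,r.std()
poly=np.zeros(D.shape,np.uint8);cv2.fillPoly(poly,[np.array([(215,140),(270,165),(238,228),(185,195)])],1)
m=(poly>0)&(D>0);c,n,s=plane(P[m]);print("plane",c,n,s,"tilt",np.degrees(np.arccos(n[2])),"upslope az",np.degrees(np.arctan2(-n[1],-n[0])))
g=im.max(2);b=np.zeros_like(g);b[180:214,225:258]=1
med=np.median(g[(poly>0)]);cm=(g<0.6*med)&(b>0)
v,u=np.nonzero(cm);print("cross px",u.mean(),v.mean(),len(u),(u.min()+u.max())/2,(v.min()+v.max())/2)
d=E[:3,:3]@np.linalg.inv(K)@[(u.min()+u.max())/4+u.mean()/2,(v.min()+v.max())/4+v.mean()/2,1]
X=E[:3,3]+d*((c-E[:3,3])@n)/(d@n);print("cross",X)
# gauge top
near=np.hypot(P[...,0]-.438,P[...,1]-.238)<.05
t=near&(P[...,2]>.124)&(P[...,2]<.14)&(D>0);v,u=np.nonzero(t);print("top z",np.median(P[t][:,2]),P[t].mean(0),len(u))
tt=near&(P[...,2]>.11)&(im.min(2)>110);v,u=np.nonzero(tt)
print("light px",u.mean(),v.mean(),len(u));q=cv2.minAreaRect(np.array([onz(K,E,(a,b),.131)[:2] for a,b in zip(u,v)],np.float32)*1000);print("rect",q)
bt=np.hypot(P[...,0]-.438,P[...,1]-.238)<.07;bt&=(abs(P[...,2]-.055)<.004)
q=cv2.minAreaRect((P[bt][:,:2]*1000).astype(np.float32));print("block rect",q,np.median(P[bt][:,2]))
```

```text
plane [0.54693325 0.05957405 0.08700775] [-0.25390998  0.0440122   0.96622598] 0.0006606727143344888 tilt 14.933409244094147 upslope az -9.833813793201834
cross px 241.07865168539325 196.96629213483146 89 241.0 197.0
cross [0.55997132 0.08362763 0.0893383 ]
top z 0.1303732460883515 [0.44209893 0.24631842 0.13016367] 477
light px 394.71836734693875 161.8530612244898 245
rect ((439.16571044921875, 245.8822021484375), (25.905258178710938, 22.26011085510254), 46.1142578125)
block rect ((442.1564025878906, 247.72152709960938), (75.40139770507812, 75.3616714477539), 57.25148391723633) 0.05424938929475759
```

```bash
python3 -c "
from h import *
to(.44,.246,.22,np.radians(46))"
```

```text
pos [0.505  0.1157 0.3305] yhead 1.908 move [ 18.2 144.5 110.4] roll 1.105 tz axis [ 2.e-04 -4.e-04 -1.e+00]
```

```bash
python3 -m handwheel '[{"tx":3,"ty":24,"tz":0,"roll":-0.1},{"tx":5.4,"ty":23.4,"tz":10,"roll":-0.1},{"tx":7,"ty":22,"tz":20,"roll":-0.1},{"tx":9,"ty":21,"tz":20,"roll":-0.1},{"tx":11,"ty":20,"tz":20,"roll":0},{"tx":11,"ty":20,"tz":20,"roll":0},{"tx":0,"ty":0,"tz":20,"roll":0},{"tx":0,"ty":0,"tz":0,"roll":0},{"tx":0,"ty":0,"tz":0,"roll":0}]'
cat > g.py <<'E'
from h import *
import sys
T=pose();im,D=optics.get_image('wrist');n=sys.argv[1];cv2.imwrite(f'pics/{n}.png',im[:,:,::-1]);np.savez(f'pics/{n}.npz',im=im,D=D,T=T)
K,E=cam("wrist",T);P=cloud(K,E,D)
t=(abs(P[...,2]-.130)<.006)&(D>0)&(np.hypot(P[...,0]-.44,P[...,1]-.246)<.03)
q=P[t];print("top",q.mean(0),len(q),"rect",cv2.minAreaRect((q[:,:2]*1000).astype(np.float32)))
m=t&(im.min(2)>100);q=P[m];print("light rect",cv2.minAreaRect((q[:,:2]*1000).astype(np.float32)),len(q))
to(.44,.246,.22)
E
python3 g.py w3
```

```text
t: 8.3
tool_pos: [0.3989, 0.1974, 0.2197]
tool_rot: [1.129, -2.93, 0.0]
contact_force: [-0.1, -1.3, 0.4]
opening: 0.0846
grip_force: 0.0
top [0.44079438 0.24621358 0.13012004] 703 rect ((441.9167175292969, 247.33566284179688), (26.37728500366211, 25.94660186767578), 45.5382080078125)
light rect ((440.8981628417969, 248.55514526367188), (24.89958953857422, 22.80495834350586), 46.15637969970703) 349
pos [0.3999 0.1976 0.2213] yhead 2.306 move [-62.2   9.    1.3] tz axis [ 8.e-04 -0.e+00 -1.e+00]
```

View pics/w3.png

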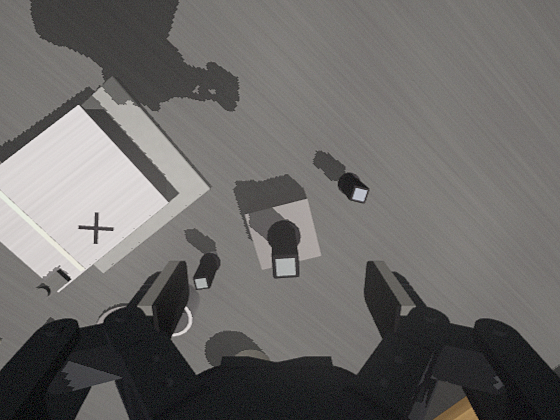

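The handle top is at (287,267), yaw about 45.7°, with its sides facing the fingers. I'll align, go down and grip lightly: the tool cannot tilt, so I'll pivot the gauge in the pads against the hole wall.

```bash
python3 -m handwheel '[{"tx":-20,"ty":3,"tz":0,"roll":0},{"tx":-22,"ty":3,"tz":0,"roll":0},{"tx":-21.3,"ty":2.7,"tz":0,"roll":0},{"tx":0,"ty":0,"tz":0,"roll":-0.063},{"tx":0,"ty":0,"tz":0,"roll":0},{"tx":0,"ty":0,"tz":20,"roll":0},{"tx":0,"ty":0,"tz":30,"roll":0},{"tx":0,"ty":0,"tz":30,"roll":0},{"tx":0,"ty":0,"tz":30,"roll":0},{"tx":0,"ty":0,"tz":25,"roll":0},{"tx":0,"ty":0,"tz":0,"roll":0},{"tx":0,"ty":0,"tz":0,"roll":0}]'
python3 -c "
from h import *
to(.441,.2465,.086,np.radians(135.7))"
```

```text
t: 9.35
tool_pos: [0.4401, 0.2466, 0.0855]
tool_rot: [1.22, -2.893, 0.0]
contact_force: [0.3, -0.1, 0.6]
opening: 0.0852
grip_force: 0.0
pos [0.4401 0.2466 0.0855] yhead 2.369 move [-0.5 -0.7 -0.5] roll 0.001 tz axis [-1.5e-03 -7.0e-04 -1.0e+00]
```

Close with the lowest force, then lift 20 mm, leaving about 10 mm of nose in the hole.

```bash
python3 -m handwheel '[{"tx":0,"ty":0,"tz":0,"roll":0},{"tx":0,"ty":0,"tz":0,"roll":0},{"tx":0,"ty":0,"tz":0,"roll":0},{"tx":0,"ty":0,"tz":0,"roll":0},{"tx":0,"ty":0,"tz":0,"roll":0},{"tx":0,"ty":0,"tz":0,"roll":0},{"tx":0,"ty":0,"tz":0,"roll":0},{"tx":0,"ty":0,"tz":0,"roll":0},{"tx":0,"ty":0,"tz":0,"roll":0},{"tx":0,"ty":0,"tz":0,"roll":0}]' 15 20
python3 -m handwheel '[{"tx":0,"ty":0,"tz":-5,"roll":0},{"tx":0,"ty":0,"tz":-5,"roll":0},{"tx":0,"ty":0,"tz":-5,"roll":0},{"tx":0,"ty":0,"tz":-5,"roll":0},{"tx":0,"ty":0,"tz":0,"roll":0},{"tx":0,"ty":0,"tz":0,"roll":0},{"tx":0,"ty":0,"tz":0,"roll":0}]'
python3 -c "
from h import *
T=pose();im,D=optics.get_image('wrist');cv2.imwrite('pics/w4.png',im[:,:,::-1])
im,D=optics.get_image('side');cv2.imwrite('pics/s4.png',im[:,:,::-1])
a=cv2.imread('pics/w4.png')[120:360,160:420];b=cv2.imread('pics/s4.png')[220:370,210:340]
a=cv2.resize(a,None,fx=1.5,fy=1.5);b=cv2.resize(b,None,fx=2.4,fy=2.4);cv2.imwrite('pics/c4.png',np.hstack([a,b]))
"
```

```text
t: 10.18
tool_pos: [0.441, 0.2476, 0.0868]
tool_rot: [-1.223, 2.892, -0.0]
contact_force: [-0.9, 0.2, 5.3]
opening: 0.0252
grip_force: 23.6
t: 10.77
tool_pos: [0.44, 0.2473, 0.1053]
tool_rot: [1.223, -2.893, -0.0]
contact_force: [0.0, -0.7, -3.1]
opening: 0.0256
grip_force: 22.6
```

View pics/c4.png

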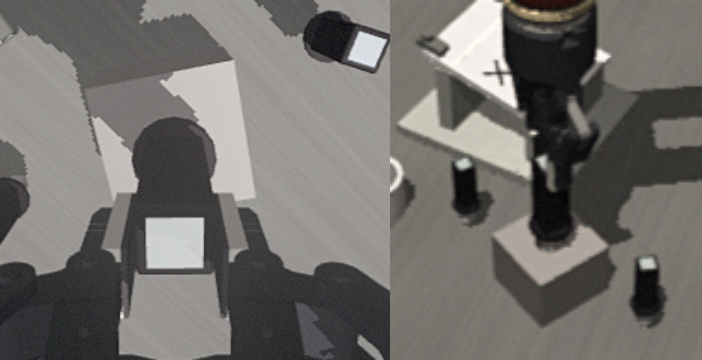

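The gauge is up about 19 mm and held square, with its top cap visible at wrist pixel (276,283). Drag along tool +x now to pivot it, and measure the tilt from the cap's depth plane.

```bash
cat > t.py <<'E'
from h import *
import sys
T=pose();im,D=optics.get_image('wrist');n=sys.argv[1];cv2.imwrite(f'pics/{n}.png',im[:,:,::-1])
K,E=cam("wrist",T);P=cloud(K,E,D);L=(P-T[:3,3])@T[:3,:3]  # tool coordinates
m=(im.min(2)>130)&(abs(L[...,1])<.013)&(abs(L[...,0])<.035)&(L[...,2]<-.03)&(L[...,2]>-.07)&(D>0)
m=cv2.erode(m.astype(np.uint8),np.ones((3,3)))>0
Q=L[m];c=Q.mean(0);nn=np.linalg.svd(Q-c,full_matrices=0)[2][2];nn*=-np.sign(nn[2])
print("cap centre tool",(c*1000).round(1),len(Q),"axis(tool)",nn.round(3),"lean to +tx deg",np.degrees(np.arctan2(nn[0],-nn[2])).round(1),"to +ty",np.degrees(np.arctan2(nn[1],-nn[2])).round(1))
w=T[:3,:3]@nn;N=np.array([-.254,.044,.966]);print("world axis",w.round(3),"angle to N",np.degrees(np.arccos(w@N)).round(1))
o=ctrl.get_obs();print("t",o["t"],"F",o["contact_force"].round(1),T[:3,3].round(4))
E
python3 t.py w5a
python3 -m handwheel '[{"tx":2,"ty":0,"tz":0,"roll":0},{"tx":2,"ty":0,"tz":0,"roll":0},{"tx":2,"ty":0,"tz":0,"roll":0},{"tx":2,"ty":0,"tz":0,"roll":0},{"tx":2,"ty":0,"tz":0,"roll":0},{"tx":2,"ty":0,"tz":0,"roll":0},{"tx":2,"ty":0,"tz":0,"roll":0},{"tx":2,"ty":0,"tz":0,"roll":0},{"tx":2,"ty":0,"tz":0,"roll":0},{"tx":0,"ty":0,"tz":0,"roll":0}]'
python3 t.py w5b
```

```text
cap centre tool [ -1.1  -0.8 -44.4] 1122 axis(tool) [-0.015  0.004 -1.   ] lean to +tx deg -0.9 to +ty 0.2
world axis [0.009 0.014 1.   ] angle to N 15.4
t 10.9167 F [-0.3 -0.5 -2.8] [0.4398 0.2472 0.1051]
t: 11.75
tool_pos: [0.4276, 0.2343, 0.1058]
tool_rot: [-1.223, 2.893, -0.0]
contact_force: [2.6, 2.0, -2.0]
opening: 0.0253
grip_force: 22.3
cap centre tool [ -1.6  -0.8 -44.3] 1215 axis(tool) [ 0.149  0.002 -0.989] lean to +tx deg 8.6 to +ty 0.1
world axis [-0.106 -0.106  0.989] angle to N 12.2
t 11.8 F [ 1.7  2.2 -2. ] [0.4276 0.2343 0.1058]
```

```bash
python3 -m handwheel '[{"tx":2,"ty":0,"tz":0,"roll":0},{"tx":2,"ty":0,"tz":0,"roll":0},{"tx":2,"ty":0,"tz":0,"roll":0},{"tx":2,"ty":0,"tz":0,"roll":0},{"tx":0,"ty":0,"tz":0,"roll":0},{"tx":0,"ty":0,"tz":0,"roll":0}]'
python3 t.py w5c
```

```text
t: 12.3
tool_pos: [0.4217, 0.2285, 0.1053]
tool_rot: [1.223, -2.893, 0.0]
contact_force: [1.5, 0.8, -3.0]
opening: 0.0255
grip_force: 21.9
cap centre tool [ -1.6  -0.9 -44.1] 1302 axis(tool) [ 0.228  0.012 -0.974] lean to +tx deg 13.2 to +ty 0.7
world axis [-0.166 -0.155  0.974] angle to N 12.5
t 12.35 F [ 2.   0.4 -3.4] [0.4217 0.2285 0.1053]
```

```bash
python3 -m handwheel '[{"tx":1.5,"ty":0,"tz":0,"roll":0},{"tx":1,"ty":0,"tz":0,"roll":0},{"tx":0,"ty":0,"tz":0,"roll":0}]'
python3 -m handwheel '[{"tx":0,"ty":0,"tz":0,"roll":0},{"tx":0,"ty":0,"tz":0,"roll":0},{"tx":0,"ty":0,"tz":0,"roll":0},{"tx":0,"ty":0,"tz":-10,"roll":0},{"tx":0,"ty":0,"tz":-15,"roll":0},{"tx":0,"ty":0,"tz":-20,"roll":0},{"tx":0,"ty":0,"tz":-25,"roll":0},{"tx":0,"ty":0,"tz":-25,"roll":0},{"tx":0,"ty":0,"tz":-20,"roll":0},{"tx":0,"ty":0,"tz":0,"roll":0},{"tx":0,"ty":0,"tz":0,"roll":0},{"tx":0,"ty":0,"tz":0,"roll":0}]' 15 60
python3 t.py w5d; python3 -c "
from h import *
to(.5,.15,.22,np.radians(80.2))"
```

```text
t: 12.6
tool_pos: [0.4202, 0.2268, 0.1054]
tool_rot: [1.224, -2.893, -0.0]
contact_force: [1.7, 2.2, -3.5]
opening: 0.0256
grip_force: 21.8
t: 13.6
tool_pos: [0.4193, 0.2264, 0.219]
tool_rot: [1.222, -2.891, 0.0]
contact_force: [-1.5, 0.1, -3.3]
opening: 0.0239
grip_force: 64.3
cap centre tool [ -2.   -0.6 -44. ] 1197 axis(tool) [ 0.238  0.008 -0.971] lean to +tx deg 13.8 to +ty 0.5
world axis [-0.169 -0.164  0.972] angle to N 12.9
t 13.65 F [-0.8 -0.1 -2.5] [0.4193 0.2264 0.219 ]
pos [0.419  0.2263 0.2182] yhead 2.371 move [  -1.6 -111.3   -2. ] roll 0.971 tz axis [-0.0039 -0.0016 -1.    ]
```

```bash
python3 -m handwheel '[{"tx":0,"ty":0,"tz":0,"roll":0.12},{"tx":0,"ty":0,"tz":0,"roll":0.12},{"tx":0,"ty":0,"tz":0,"roll":0.12},{"tx":0,"ty":0,"tz":0,"roll":0.12},{"tx":0,"ty":0,"tz":0,"roll":0.12},{"tx":0,"ty":0,"tz":0,"roll":0.12},{"tx":0,"ty":0,"tz":0,"roll":0.12},{"tx":0,"ty":0,"tz":0,"roll":0.12},{"tx":0,"ty":0,"tz":0,"roll":0.01},{"tx":0,"ty":0,"tz":0,"roll":0},{"tx":0,"ty":0,"tz":0,"roll":0}]'
cat > tip.py <<'E'
from h import *
import sys
X=np.array([.5600,.0836,.0893]);N=np.array([-.254,.044,.966]);N/=np.linalg.norm(N)
T=pose();tt=np.array([-31.4,-1.3,72.4])/1000 if len(sys.argv)<3 else np.array(eval(sys.argv[2]))/1000
p=T[:3,:3]@tt+T[:3,3];g=X+N*float(sys.argv[1])/1000
print("tip",p.round(4),"goal",g.round(4),"move tool mm",((g-p)@T[:3,:3]*1000).round(1),"normal in tool",(T[:3,:3].T@N).round(3),"height above face mm",((p-X)@N*1000).round(1))
E
python3 t.py w6; python3 tip.py 30
```

```text
t: 14.57
tool_pos: [0.4197, 0.2267, 0.2193]
tool_rot: [-0.262, -3.129, 0.001]
contact_force: [-0.5, -0.0, -2.8]
opening: 0.0242
grip_force: 64.3
cap centre tool [ -2.7  -0.3 -44. ] 1276 axis(tool) [ 0.237  0.011 -0.971] lean to +tx deg 13.7 to +ty 0.6
world axis [-0.23   0.051  0.972] angle to N 1.9
t 14.6167 F [ 0.5 -0.  -3.3] [0.4197 0.2267 0.2193]
tip [0.4505 0.2202 0.1472] goal [0.5524 0.0849 0.1183] move tool mm [-123.  -116.3   28.8] normal in tool [ 0.259  0.    -0.966] height above face mm 89.8
```

```bash
python3 -m handwheel '[{"tx":-20.5,"ty":-19.4,"tz":0,"roll":0},{"tx":-20.5,"ty":-19.4,"tz":0,"roll":0},{"tx":-20.5,"ty":-19.4,"tz":0,"roll":0},{"tx":-20.5,"ty":-19.4,"tz":0,"roll":0},{"tx":-20.5,"ty":-19.4,"tz":0,"roll":0},{"tx":-20.5,"ty":-19.4,"tz":0,"roll":0},{"tx":0,"ty":0,"tz":10,"roll":0},{"tx":0,"ty":0,"tz":10,"roll":0},{"tx":0,"ty":0,"tz":8.8,"roll":0},{"tx":0,"ty":0,"tz":0,"roll":0},{"tx":0,"ty":0,"tz":0,"roll":0},{"tx":0,"ty":0,"tz":0,"roll":0}]'
python3 tip.py 30
python3 - <<'E'
from h import *
for n in("side","top"):
    im,D=optics.get_image(n);cv2.imwrite(f"pics/{n}7.png",im[:,:,::-1]);np.save(f"pics/{n}7.npy",D)
    K,E=cam(n);print(n,"cross",proj(K,E,[.5600,.0836,.0893]),"tip",proj(K,E,[.5524,.0849,.1183]))
a=cv2.imread("pics/side7.png")[170:300,200:330];b=cv2.imread("pics/top7.png")[150:260,210:310]
cv2.imwrite("pics/c7.png",np.hstack([cv2.resize(a,(580,580),interpolation=2),cv2.resize(b,(200,580),interpolation=2)]) if 0 else cv2.resize(a,(590,590),interpolation=2))
E
```

```text
t: 15.62
tool_pos: [0.5215, 0.0921, 0.1918]
tool_rot: [-0.264, -3.13, -0.0]
contact_force: [-0.1, 0.2, -2.9]
opening: 0.0244
grip_force: 64.2
tip [0.5523 0.0856 0.1194] goal [0.5524 0.0849 0.1183] move tool mm [-0.2 -0.7  1.1] normal in tool [ 0.258  0.001 -0.966] height above face mm 31.1
side cross [255.09032802 249.82374734] tip [257.40443401 241.3147849 ]
top cross [241.38229471 197.61658653] tip [240.20210913 198.76963311]
```

View pics/c7.png

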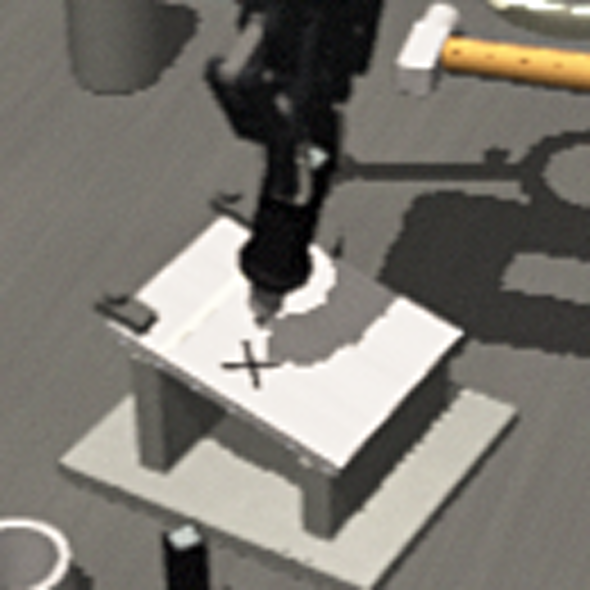

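The side view shows the tip at about (258,241), against a prediction of (257.5,241), and the cross at (255,250), which matches. I'll descend along the normal.

```bash
python3 -m handwheel '[{"tx":-2.1,"ty":-0.7,"tz":6,"roll":0},{"tx":-1.6,"ty":0,"tz":6,"roll":0},{"tx":-1.6,"ty":0,"tz":6,"roll":0},{"tx":-1.6,"ty":0,"tz":6,"roll":0},{"tx":-0.5,"ty":0,"tz":2,"roll":0},{"tx":0,"ty":0,"tz":0,"roll":0},{"tx":0,"ty":0,"tz":0,"roll":0},{"tx":0,"ty":0,"tz":0,"roll":0}]'
python3 tip.py 0
python3 - <<'E'
from h import *
for i in range(4):
    im,D=optics.get_image("side" if i%2 else "wrist");print(ctrl.get_obs()["contact_force"].round(1))
cv2.imwrite("pics/c8.png",cv2.resize(im[210:280,220:300,::-1],(640,560),interpolation=2))
E
```

```text
t: 16.38
tool_pos: [0.5293, 0.0894, 0.166]
tool_rot: [0.266, 3.13, 0.0]
contact_force: [0.5, 0.2, -3.0]
opening: 0.0246
grip_force: 64.3
tip [0.56   0.0828 0.0936] goal [0.56   0.0836 0.0893] move tool mm [0.2 0.7 4.3] normal in tool [ 0.257  0.001 -0.966] height above face mm 4.1
[ 0.6  0.4 -3. ]
[-0.4 -0.4 -2.6]
[ 0.9 -1.  -3. ]
[ 0.8 -0.  -2.7]
```

View pics/c8.png

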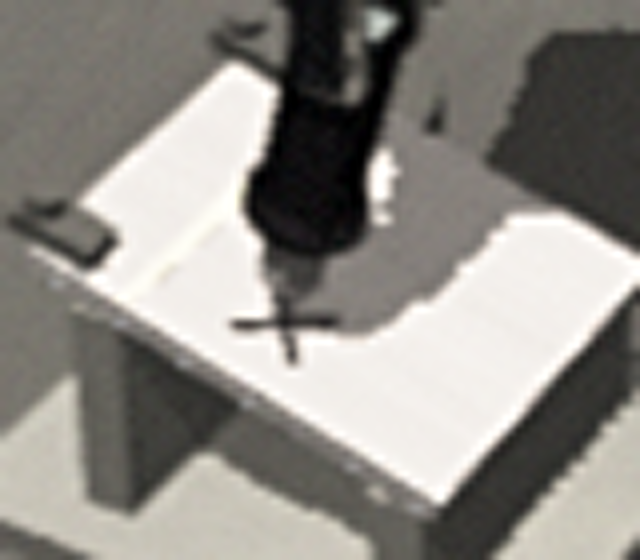

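Tip hovers just above the cross at crop (287,310), with the cross centre at (287,323). Still no contact; I'll press in stages.

```bash
python3 -m handwheel '[{"tx":-0.2,"ty":0.5,"tz":1.5,"roll":0},{"tx":-0.4,"ty":0,"tz":1.5,"roll":0},{"tx":-0.4,"ty":0,"tz":1.5,"roll":0},{"tx":-0.4,"ty":0,"tz":1.5,"roll":0},{"tx":-0.4,"ty":0,"tz":1.5,"roll":0},{"tx":0,"ty":0,"tz":0,"roll":0},{"tx":0,"ty":0,"tz":0,"roll":0},{"tx":0,"ty":0,"tz":0,"roll":0}]'
python3 tip.py 0
cat > f.py <<'E'
from h import *
F=[]
for i in range(8): optics.get_image("side");F.append(ctrl.get_obs()["contact_force"])
print("mean F",np.mean(F,0).round(2))
E
python3 f.py
```

```text
t: 17.25
tool_pos: [0.531, 0.0897, 0.1586]
tool_rot: [0.266, 3.13, 0.0]
contact_force: [-1.4, 0.2, -0.6]
opening: 0.0243
grip_force: 64.7
tip [0.5618 0.0831 0.0862] goal [0.56   0.0836 0.0893] move tool mm [ 1.9  0.2 -3.1] normal in tool [ 0.258  0.001 -0.966] height above face mm -3.5
mean F [-0.85  0.44 -0.14]
```

```bash
python3 -m handwheel '[{"tx":-0.2,"ty":0,"tz":0.8,"roll":0},{"tx":-0.2,"ty":0,"tz":0.8,"roll":0},{"tx":-0.2,"ty":0,"tz":0.8,"roll":0},{"tx":-0.2,"ty":0,"tz":0.8,"roll":0},{"tx":0,"ty":0,"tz":0,"roll":0},{"tx":0,"ty":0,"tz":0,"roll":0},{"tx":0,"ty":0,"tz":0,"roll":0}]'
python3 tip.py 0;python3 f.py; python3 t.py w9
python3 - <<'E'
from h import *
im,D=optics.get_image("side")
cv2.imwrite("pics/c9.png",cv2.resize(im[210:280,220:300,::-1],(640,560),interpolation=2))
E
```

```text
t: 18.23
tool_pos: [0.5318, 0.0895, 0.1552]
tool_rot: [0.266, 3.13, 0.0]
contact_force: [-1.7, 0.8, 1.7]
opening: 0.024
grip_force: 64.9
tip [0.5625 0.0829 0.0828] goal [0.56   0.0836 0.0893] move tool mm [ 2.6  0.3 -6.5] normal in tool [ 0.258  0.    -0.966] height above face mm -7.0
mean F [-0.81  0.67  1.91]
cap centre tool [ -2.5  -0.4 -44. ] 1181 axis(tool) [ 0.242  0.007 -0.97 ] lean to +tx deg 14.0 to +ty 0.4
world axis [-0.237  0.048  0.97 ] angle to N 1.5
t 18.6833 F [-0.7  0.9  1.4] [0.5318 0.0895 0.155 ]
```

View pics/c9.png

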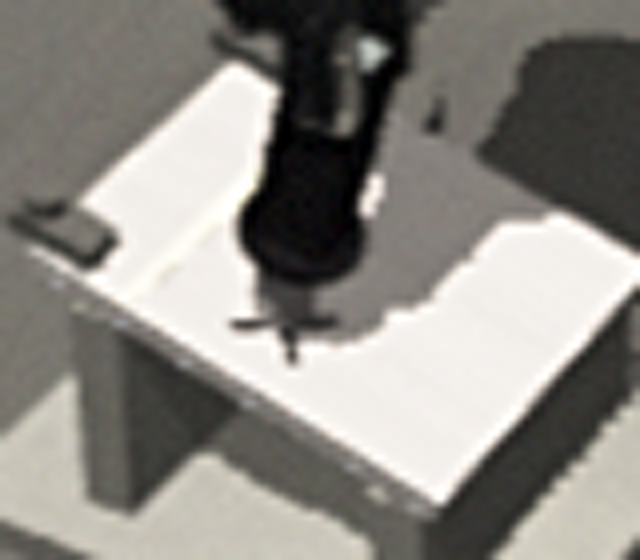

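The tip sits on the cross centre at crop (287,323). The force is about 4.8 N, so the plunger is roughly half way in, and the gauge is about 1.5° off the normal. Handing in.

```bash
python3 -c "
from station import ctrl
print(ctrl.finish_job())"
```

```text
the job is handed in; nothing more can be done
None
```

I handed the job in with the gauge held on the cross, by my measurements about 7 mm of plunger in (about 4.8 N) and 1.5° off square, with the lamp swung clear at about 1.35 rad; no verdict came back.

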